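# Find the loaded canister in the sloping rack

### The job

One of the three look-alike closed canisters in the sloping rack is loaded and clearly heavier, the other two are empty. Lift them to find the loaded one and stand it upright, lid up, flat on the floor of the grey carrier tray, leaving the two empty ones seated in bays of the rack. Set things down rather than dropping them, do not knock any canister over, and leave the other things on the bench where they are.

Things in the scene. Friction and masses are not known exactly. Their poses are not given: they have to be found in the camera images.
- canister_a: closed light grey plastic canister, darker lid, 60 (x) by 44 (y) by 92 mm tall (z, to the lid); origin: centre of its underside. Three look alike: one, different from start to start, holds metal blocks (1.5 mm play) and weighs 0.42-0.58 kg in all; the empties 0.14 kg. Starts seated in a rack bay. Pinch the body across its 44 mm, about 62 mm up, from the lid end along its axis
- canister_b: closed light grey plastic canister, darker lid, 60 (x) by 44 (y) by 92 mm tall (z, to the lid); origin: centre of its underside. Three look alike: one, different from start to start, holds metal blocks (1.5 mm play) and weighs 0.42-0.58 kg in all; the empties 0.14 kg. Starts seated in a rack bay. Pinch the body across its 44 mm, about 62 mm up, from the lid end along its axis
- canister_c: closed light grey plastic canister, darker lid, 60 (x) by 44 (y) by 92 mm tall (z, to the lid); origin: centre of its underside. Three look alike: one, different from start to start, holds metal blocks (1.5 mm play) and weighs 0.42-0.58 kg in all; the empties 0.14 kg. Starts seated in a rack bay. Pinch the body across its 44 mm, about 62 mm up, from the lid end along its axis
- rack: fixed aluminium rack, base 130 by 262 mm, 3 bays 90 mm apart along its y; origin on the table under its centre, z up. Shelf slopes 28 deg down to its -x: seated canisters lean, lids to -x; their axes are the rack's turned -28 deg about its y. Front lip 30 mm high holds the canister; 12 mm kerb behind (7 mm play); dividers 18 mm high, 3 mm play each side; 46 mm between canisters
- bay_a (a point): where the underside centre of a canister lies when it is seated in the +y bay of the rack; canister axes lean 28 deg from vertical there
- bay_b (a point): where the underside centre of a canister lies when it is seated in the middle bay of the rack; canister axes lean 28 deg from vertical there
- bay_c (a point): where the underside centre of a canister lies when it is seated in the -y bay of the rack; canister axes lean 28 deg from vertical there
- carrier: fixed grey open carrier tray, 100 mm (its x) by 84 mm (its y), rim 26 mm high, walls and floor 7 mm thick: inside 86 by 70 mm, empty at the start. Origin on the table under its centre, z up; a small hand lug on each x end. It may stand left or right of the rack, turned
- wash_bottle: white bottle 52 mm wide, 115 mm tall, standing 125 mm behind the carrier (its +x); origin at the centre of its underside; bystander
- well_plate: white plate with wells, 127 by 85 by 14 mm, lying flat behind the rack (its +x); origin at the centre of its underside; bystander
- tape_roll: paper-coloured tape roll, 68 mm across, 18 mm high, lying 115 mm in front of the carrier (its -x); origin at the centre of its underside; bystander
- kit_carton: pale closed carton 120 by 90 by 55 mm; origin at the centre of its underside; bystander
- reagent_jar: amber jar 48 mm across, 70 mm tall; origin at the centre of its underside; bystander
Mind the look-alikes: they are no part of the job. Leave any pink or turquoise look-alike of the canister_a alone.

How it is judged:
At the end, for the whole second after the job is handed in: the loaded canister stands upright (0.1 rad) flat on the carrier floor, within 30 mm of its centre, its weight (over 3 N) on the carrier; the two empties are seated in rack bays (underside within 12 mm of a bay point, leaning 21 to 35 deg, square to the row within 0.15 rad); all at rest (((contact force between canister_a and carrier above 3 N and z of canister_a in the frame of carrier between 0.004 and 0.012 m and horizontal distance between canister_a and carrier below 0.03 m and angle between canister_a's own z axis and vertical below 0.1 rad and linear speed of each of canister_a, canister_b, canister_c below 0.02 m/s and (distance between canister_b and bay_a below 0.012 m or distance between canister_b and bay_b below 0.012 m or distance between canister_b and bay_c below 0.012 m) and angle between canister_b's own z axis and vertical between 0.37 and 0.61 rad and angle between the y axis of each of canister_b, canister_c and the y axis of rack, either way round below 0.15 rad and (distance between canister_c and bay_a below 0.012 m or distance between canister_c and bay_b below 0.012 m or distance between canister_c and bay_c below 0.012 m) and angle between canister_c's own z axis and vertical between 0.37 and 0.61 rad) or (contact force between canister_b and carrier above 3 N and z of canister_b in the frame of carrier between 0.004 and 0.012 m and horizontal distance between canister_b and carrier below 0.03 m and angle between canister_b's own z axis and vertical below 0.1 rad and linear speed of each of canister_b, canister_a, canister_c below 0.02 m/s and (distance between canister_a and bay_a below 0.012 m or distance between canister_a and bay_b below 0.012 m or distance between canister_a and bay_c below 0.012 m) and angle between canister_a's own z axis and vertical between 0.37 and 0.61 rad and angle between the y axis of each of canister_a, canister_c and the y axis of rack, either way round below 0.15 rad and (distance between canister_c and bay_a below 0.012 m or distance between canister_c and bay_b below 0.012 m or distance between canister_c and bay_c below 0.012 m) and angle between canister_c's own z axis and vertical between 0.37 and 0.61 rad) or (contact force between canister_c and carrier above 3 N and z of canister_c in the frame of carrier between 0.004 and 0.012 m and horizontal distance between canister_c and carrier below 0.03 m and angle between canister_c's own z axis and vertical below 0.1 rad and linear speed of each of canister_c, canister_a, canister_b below 0.02 m/s and (distance between canister_a and bay_a below 0.012 m or distance between canister_a and bay_b below 0.012 m or distance between canister_a and bay_c below 0.012 m) and angle between canister_a's own z axis and vertical between 0.37 and 0.61 rad and angle between the y axis of each of canister_a, canister_b and the y axis of rack, either way round below 0.15 rad and (distance between canister_b and bay_a below 0.012 m or distance between canister_b and bay_b below 0.012 m or distance between canister_b and bay_c below 0.012 m) and angle between canister_b's own z axis and vertical between 0.37 and 0.61 rad))); the robot touches nothing.
It fails at once if a canister is knocked over (leans more than 1.05 rad) (angle between any of canister_a, canister_b, canister_c's own z axis and vertical above 1.05 rad).
It fails at once if a canister is dropped or flung (moves faster than 0.5 m/s while the fingers do not hold it; about a 13 mm fall) ((linear speed of canister_a above 0.5 m/s and contact force between the fingers and canister_a below 0.1 N) or (linear speed of canister_b above 0.5 m/s and contact force between the fingers and canister_b below 0.1 N) or (linear speed of canister_c above 0.5 m/s and contact force between the fingers and canister_c below 0.1 N)).
It fails at once if a bystander is moved more than 30 mm (distance of any of wash_bottle, well_plate, tape_roll, reagent_jar, kit_carton from where it was at the start of the episode above 0.03 m).
It also fails if it takes over 59 s, if anything falls off the work surface, if the arm or the gripper's body presses on something with over 40 N, if the wrist force passes 120 N, or if a joint passes its speed limit or range.

### The arm

A 6-joint arm with a two-finger parallel gripper is mounted at the origin on the work surface. World frame = base frame: x ahead of the robot, y to its left, z up, the work surface at z = 0. Lengths are in m, angles in rad, forces in N, time in s.
With the tool pointing down it reaches from about 0.35 to 0.85 m from the base axis. Payload 8.1 kg.
Tool frame: the origin (TCP) lies on the front face of the gripper's body, between the roots of the fingers; the fingertips stand 73 mm ahead of it and the grasp point (between the pads) lies 54 mm ahead of it; x points along the fingers, z is the direction in which the jaws open and shut, and the axes are right-handed (so a half turn about x gives the same grasp; the last joint's range is limited). The gripper opens to 85 mm and grips with 20 to 120 N. Pads are 22 mm wide; open, the fingers measure 114 mm over their backs; the gripper's body (76 mm by 85 mm) begins 54 mm behind the grasp point. The pads swing forward as they close: fully open they stand 13 mm farther back than shut.
Start: joints at [1.156, 0.13, 1.488, -0, 1.523, -0.085], TCP at [0.194, 0.568, 0.304] pointing down, gripper open.
Joint ranges: [-2.96, 2.96], [-0.89, 2.26], [0.02, 2.5], [-1.34, 4.48], [0, 2.73], [-2.66, 2.66]. Speed limits (rad/s): [2.39, 2.39, 2.79, 3.14, 3.14, 3.14].

### API

Orientations are given as [roll, pitch, yaw] about the fixed x, y, z axes, in that order (R = Rz(yaw) Ry(pitch) Rx(roll)).
In Python, from workcell import bot, kinematics, eyes, nets, sensors gives the robot as it stands. The module is installed in compiled form; this text tells all that it offers. Calls block until the motion is done:
- bot.movep(position, orientation): joint-space move of the TCP to a pose.
- bot.move_straight(position, rot=None, feed=0.15, guard=None): straight line of the TCP; rot=None keeps the orientation; feed is the mean speed in m/s. With guard (N) it stops when the force on the tool has changed by that much, and returns True; else False.
- bot.move_j(angles): joint-space move.
- bot.set_gripper(opening, newtons=None): opening from 0.0 (shut) to 1.0 (fully open); newtons is the grip in N (None keeps the last); returns when the fingers have stopped.
- bot.pause(seconds).
- kinematics.inverse_kinematics(position, orientation): joint angles nearest the present ones, or None.
- eyes.read_camera(name): name is "side" or "top"; returns a dict with "pixels" (400x640x3 uint8, red, green, blue), "z_map" (400x640 float32, m along the optical axis (not along the pixel's ray), 0 where there is no reading), "K" (3x3 intrinsics, pixels), "k1" (the pictures are not rectified: a ray, as slopes to the right and down, at radius r is drawn at 1 + k1 r^2 times it, then the intrinsics apply), "eye" and "attitude" of the camera in the world. Camera axes: x right, y down, z forward; pixel columns grow to the right and rows downward; lengths in m; the calibration is good to about 2 mm. A picture is of the moment at which its call begins.
A pose or a line that the arm cannot do raises bot.IKError and nothing moves.
- bot.job_done(): hands the job in, once; it reports no verdict.
Trained networks look in a picture, given as the dict that the camera call returned (one of the last four; its "shot" number tells which), for a name from the list of things; names that differ only in an ending like _2 or _b are one class to them, and where a whole thing is asked for, a point or a joint stands for the part that bears it (a point fixed in the world has none). Each returns a list of dicts, best first, with "conf" (0 to 1); they miss things now and then, are a little off and sometimes report something else, mostly with a low value. They report only what shows in the picture. A call takes as long as a camera call. They do not tell look-alikes from the thing itself.
- nets.look_for(picture, thing): "bbox" ([left, top, right, bottom] in pixels, round what is visible of it).
Readings, each from a call of its own:
- sensors.get_t(): time.
- sensors.get_joints(): joint angles.
- sensors.get_joint_vel(): joint speeds.
- sensors.get_joint_efforts(): joint torques, N m.
- sensors.get_position(): TCP position.
- sensors.get_tcp_rot(): TCP orientation.
- sensors.get_force(): force on the tool from outside, world axes, zero at the start.
- sensors.get_ft_torque(): the same for the moment, N m.
- sensors.get_grip_width(): opening from 0.0 (shut) to 1.0 (fully open).
Only numpy, scipy, OpenCV 4.12 (cv2) and the standard library are available. Lean on these libraries where they do the work, as an engineer would, in place of code of your own. Each camera call takes 0.05 s, during which the arm holds its last target.

## Working session

There is one attempt and no reset: what is moved stays moved. The work goes in short steps, each a Python script; the robot and the scene stay as the last script left them, time stands still between calls to the robot, and variables do not carry over. Pictures are saved under pics/ and viewed, and the job is handed in when it is done.

```bash
mkdir -p pics; cat > h.py <<'E'
import numpy as np, cv2
from workcell import bot, kinematics, eyes, nets, sensors
from scipy.spatial.transform import Rotation as R
def save(p,n): cv2.imwrite('pics/'+n,cv2.cvtColor(p['pixels'],cv2.COLOR_RGB2BGR))
def att(p):
    a=np.array(p['attitude'],float)
    return a if a.shape==(3,3) else R.from_euler('xyz',a).as_matrix()
def cloud(p):
    K=np.array(p['K']);h,w=p['z_map'].shape
    u,v=np.meshgrid(np.arange(w),np.arange(h))
    xd=(u-K[0,2])/K[0,0];yd=(v-K[1,2])/K[1,1]
    x,y=xd.copy(),yd.copy()
    for _ in range(10):
        s=1+p['k1']*(x*x+y*y);x=xd/s;y=yd/s
    z=p['z_map'];c=np.stack([x*z,y*z,z],-1)
    P=c@att(p).T+np.array(p['eye']);P[z==0]=np.nan
    return P
E
python3 - <<'E'
from h import *
for n in('top','side'):
    p=eyes.read_camera(n);save(p,n+'0.png');P=cloud(p);np.savez(n+'0.npz',P=P,rgb=p['pixels'])
    print(n,p['K'],p['k1'],p['eye'],p['attitude'])
    for t in['canister_a','rack','carrier','wash_bottle','well_plate','tape_roll','kit_carton','reagent_jar']:
        for d in nets.look_for(p,t)[:5]:
            b=np.array(d['bbox']).astype(int);q=P[(b[1]+b[3])//2,(b[0]+b[2])//2];print(t,round(d['conf'],2),b,np.round(q,3))
print(sensors.get_t(),sensors.get_force())
E
```

```text
top [[496.92146548   0.         317.00384646]
 [  0.         496.92146548 205.69718787]
 [  0.           0.           1.        ]] -0.12258652924509145 [ 0.33094087 -0.00983905  1.60382529] [-3.02021659  0.01483574 -1.54808609]
canister_a 0.86 [219 195 238 226] [0.49  0.281 0.143]
canister_a 0.8 [221 240 255 274] [0.353 0.261 0.05 ]
canister_a 0.65 [248 196 268 227] [0.489 0.191 0.14 ]
canister_a 0.6 [275 194 295 226] [0.494 0.111 0.137]
canister_a 0.59 [170 220 206 249] [0.422 0.428 0.037]
rack 0.95 [220 182 299 227] [0.512 0.191 0.124]
carrier 0.89 [366 176 392 219] [ 0.557 -0.182  0.011]
wash_bottle 0.63 [366 145 383 166] [ 0.678 -0.157  0.091]
well_plate 0.76 [237 152 274 183] [0.648 0.224 0.012]
tape_roll 0.55 [370 220 388 240] [ 0.451 -0.183  0.003]
tape_roll 0.43 [216 185 304 227] [0.504 0.185 0.142]
tape_roll 0.21 [364 144 384 169] [ 0.676 -0.157  0.085]
kit_carton 0.81 [174 158 209 195] [0.606 0.423 0.057]
reagent_jar 0.48 [447 182 467 201] [ 0.573 -0.421  0.07 ]
side [[433.05217784   0.         321.77724419]
 [  0.         433.05217784 198.3140713 ]
 [  0.           0.     
[... 156 characters left out ...]
 0.182 0.115]
canister_a 0.88 [212 175 241 208] [0.329 0.231 0.044]
canister_a 0.88 [205 151 235 174] [nan nan nan]
canister_a 0.75 [241 137 261 164] [0.457 0.27  0.123]
canister_a 0.67 [275 156 307 188] [0.475 0.089 0.115]
rack 0.6 [240 159 322 212] [0.484 0.16  0.031]
carrier 0.7 [354 212 402 247] [ 0.57  -0.176  0.005]
wash_bottle 0.85 [394 180 412 221] [ 0.664 -0.182  0.064]
wash_bottle 0.65 [258 148 286 176] [0.472 0.18  0.111]
well_plate 0.88 [296 155 328 173] [0.664 0.22  0.01 ]
tape_roll 0.69 [336 238 361 260] [ 0.452 -0.176  0.001]
kit_carton 0.84 [246 129 283 152] [0.602 0.414 0.053]
reagent_jar 0.59 [447 250 470 284] [ 0.56  -0.439  0.05 ]
0.9 [-0.44564313 -0.1099539  -0.9853677 ]
```

```bash
python3 -c "
import cv2
a=cv2.imread('pics/top0.png')[130:290,150:480];cv2.imwrite('pics/t0c.png',cv2.resize(a,(792,384),interpolation=2))
a=cv2.imread('pics/side0.png')[110:300,190:490];cv2.imwrite('pics/s0c.png',cv2.resize(a,(780,494),interpolation=2))"
```

```text
(no output)
```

View pics/t0c.png

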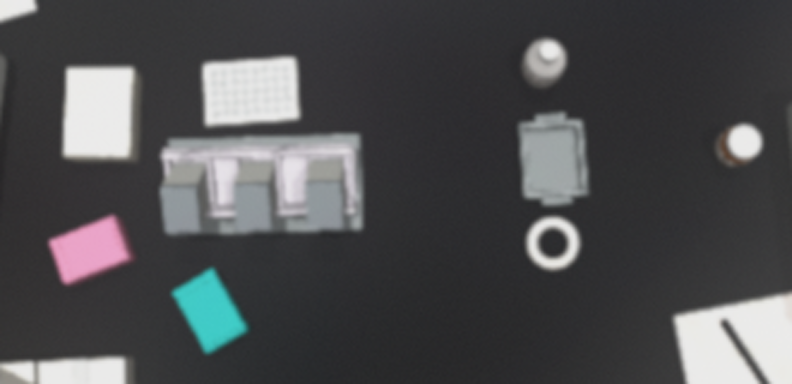

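View pics/s0c.png

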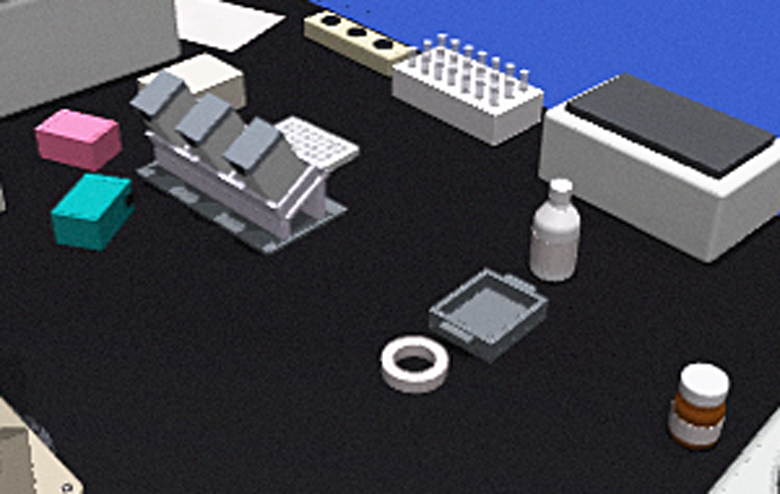

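```bash
cat > fit.py <<'E'
from h import *
from scipy.optimize import least_squares
T=np.load('top0.npz');S=np.load('side0.npz')
P=np.vstack([T['P'].reshape(-1,3),S['P'].reshape(-1,3)]);src=np.r_[np.zeros(T['P'].size//3),np.ones(S['P'].size//3)]
ok=~np.isnan(P[:,0]);P=P[ok];src=src[ok]
th=np.radians(28)
def pose(x,y,z,yaw): return R.from_euler('ZY',[yaw,-th])
def sdf(q):
    d=np.abs(q-[0,0,.046])-[.03,.022,.046]
    return np.linalg.norm(np.maximum(d,0),axis=1)+np.minimum(d.max(1),0)
if __name__=='__main__':
    for which in [(0,),(1,),(0,1)]:
      for cx,cy in[(.495,.281),(.495,.191),(.5,.111)]:
        m=(abs(P[:,0]-cx)<.08)&(abs(P[:,1]-cy)<.043)&(P[:,2]>.07)&np.isin(src,which)
        q=P[m];x=np.array([cx+.02,cy,.06,0.])
        for it in range(4):
            rot=lambda x:pose(*x)
            loc=rot(x).inv().apply(q-x[:3]);s=sdf(loc)
            k=(s<[.02,.012,.008,.006][it])&(s>-.02)&(loc[:,2]>.035)
            f=lambda x:sdf(rot(x).inv().apply(q[k]-x[:3]))
            x=least_squares(f,x,loss='soft_l1',f_scale=.002).x
        print(which,k.sum(),np.round(x,4),'rms',np.sqrt(np.mean(f(x)**2)).round(4))
    from collections import namedtuple
    for w in(0,1):
        m=(abs(P[:,0]-.56)<.075)&(abs(P[:,1]+.182)<.075)&(src==w)
        q=P[m]; rim=q[(q[:,2]>.017)&(q[:,2]<.04)]
        print(w,'rim',len(rim),np.round(np.median(rim,0),4),cv2.minAreaRect((rim[:,:2]*1000).astype(np.float32)))
        print(np.histogram(q[:,2],bins=np.arange(-.01,.04,.005)))
E
python3 fit.py
```

```text
(0,) 436 [0.5135 0.2935 0.0502 0.0464] rms 0.0021
(0,) 410 [0.5177 0.2032 0.0506 0.057 ] rms 0.0022
(0,) 391 [0.5221 0.1132 0.0504 0.0598] rms 0.0024
(1,) 393 [0.5093 0.2949 0.0483 0.0623] rms 0.0019
(1,) 448 [0.5135 0.2051 0.0482 0.0654] rms 0.0019
(1,) 518 [0.5182 0.1143 0.0484 0.0509] rms 0.0017
(0, 1) 828 [0.5123 0.294  0.0497 0.0416] rms 0.0022
(0, 1) 855 [0.5165 0.2043 0.0498 0.0522] rms 0.0023
(0, 1) 909 [0.5207 0.1143 0.0497 0.0516] rms 0.0022
0 rim 347 [ 0.5611 -0.183   0.0253] ((559.9343872070312, -182.5725555419922), (122.00211334228516, 84.63814544677734), 4.735891819000244)
(array([ 73, 425, 656, 415, 155,  40, 141, 137,  43]), array([-0.01 , -0.005,  0.   ,  0.005,  0.01 ,  0.015,  0.02 ,  0.025,
        0.03 ,  0.035]))
1 rim 427 [ 0.5469 -0.1885  0.0235] ((555.447021484375, -185.0272216796875), (122.09923553466797, 85.93598175048828), 5.657352924346924)
(array([  3, 597, 333, 324, 100, 108, 255, 101,   0]), array([-0.01 , -0.005,  0.   ,  0.005,  0.01 ,  0.015,  0.02 ,  0.025,
        0.03 ,  0.035]))
```

```bash
cat >> h.py <<'E'
YAW=0.049; TH=np.radians(28)
BAY={'a':np.array([.5122,.2941,.0495]),'b':np.array([.5164,.2042,.0495]),'c':np.array([.5206,.1139,.0495])}
CAR=np.array([.5577,-.1837,.007]);CYAW=.09
def tool(yaw,tilt,flip):
    M=R.from_euler('ZY',[yaw,-tilt]).as_matrix()
    x=-M[:,2];z=M[:,1]*(1 if flip==0 else -1)
    return R.from_matrix(np.c_[x,np.cross(z,x),z]).as_euler('xyz'),M[:,2]
def rack(k,d,flip): # TCP pose for bay k, d beyond grasp height
    o,a=tool(YAW,TH,flip);return BAY[k]+a*(.116+d),o
E
python3 - <<'E'
from h import *
for f in(0,1):
    for k in'abc':
        for d in(0,.08): 
            j=kinematics.inverse_kinematics(*rack(k,d,f));print(f,k,d,None if j is None else np.round(j,2), np.round(rack(k,d,f)[0],3))
    o,a=tool(CYAW,0,f)
    for h in(0,.2):
        j=kinematics.inverse_kinematics(CAR+a*(.116+h),o);print(f,'car',h,None if j is None else np.round(j,2))
E
```

```text
0 a 0 [ 0.61 -0.16  2.13 -0.36  0.78 -0.81] [0.458 0.291 0.152]
0 a 0.08 [ 0.66 -0.36  2.15 -0.33  0.96 -0.82] [0.42  0.29  0.223]
0 b 0 [ 0.4  -0.33  2.27 -0.24  0.75 -1.08] [0.462 0.202 0.152]
0 b 0.08 [ 0.44 -0.55  2.29 -0.22  0.96 -1.09] [0.424 0.2   0.223]
0 c 0 [ 0.16 -0.45  2.36 -0.08  0.75 -1.42] [0.466 0.111 0.152]
0 c 0.08 [ 0.17 -0.7   2.38 -0.07  0.98 -1.42] [0.429 0.109 0.223]
0 car 0 [-0.41  0.25  1.69  0.    1.2  -2.07]
0 car 0.2 [-0.41  0.09  1.5   0.    1.55 -2.07]
1 a 0 [ 0.61 -0.16  2.13 -0.36  0.78  2.34] [0.458 0.291 0.152]
1 a 0.08 [ 0.66 -0.36  2.15 -0.33  0.96  2.32] [0.42  0.29  0.223]
1 b 0 [ 0.4  -0.33  2.27 -0.24  0.75  2.07] [0.462 0.202 0.152]
1 b 0.08 [ 0.44 -0.55  2.29 -0.22  0.96  2.05] [0.424 0.2   0.223]
1 c 0 [ 0.16 -0.45  2.36 -0.08  0.75  1.72] [0.466 0.111 0.152]
1 c 0.08 [ 0.17 -0.7   2.38 -0.07  0.98  1.72] [0.429 0.109 0.223]
1 car 0 [-0.41  0.25  1.69  0.    1.2   1.08]
1 car 0.2 [-0.41  0.09  1.5   0.    1.55  1.08]<sys>:0: UserWarning: Gimbal lock detected. Setting third angle to zero since it is not possible to uniquely determine all angles.
```

```bash
cat > weigh.py <<'E'
import sys
from h import *
k=sys.argv[1]
def F(n=8):
    return np.mean([sensors.get_force() for _ in range(n) if bot.pause(.02) is None],0)
bot.set_gripper(.77)
p,o=rack(k,.075,0)
bot.movep(p,o); print(sensors.get_t())
p0,_=rack(k,0,0)
g=bot.move_straight(p0,o,feed=.1,guard=8); print('guard',g,sensors.get_position()-p0)
if g: sys.exit()
f0=F()
bot.set_gripper(0.,50); print('w',sensors.get_grip_width(),'f',np.round(F()-f0,2))
p2,_=rack(k,.025,0)
bot.move_straight(p2,o,feed=.06); bot.pause(.2)
f=F()-f0; print('lifted dF',np.round(f,2),'w',sensors.get_grip_width(),'t',sensors.get_t())
E
python3 weigh.py a 2>&1 | grep -v Gimbal
```

```text
return _methods._mean(a, axis=axis, dtype=dtype,
  ret = ret.dtype.type(ret / rcount)
2.6667
guard False [0.00011817 0.00026218 0.00042662]
w 0.5102835255768342 f nan
lifted dF nan w 0.5096284660269641 t 5.05
```

```bash
sed -i 's/    return np.mean.*/    L=[]\n    for _ in range(n): bot.pause(.02); L.append(sensors.get_force())\n    return np.mean(L,0)/' weigh.py
python3 - <<'E'
from h import *
L=[]
for _ in range(15): bot.pause(.02);L.append(sensors.get_force())
print(np.mean(L,0),np.std(L,0))
p=eyes.read_camera('side');save(p,'s1.png');cv2.imwrite('pics/s1c.png',cv2.resize(cv2.imread('pics/s1.png')[90:280,180:480],(780,494)))
E
```

```text
[ 4.4057428   1.54174525 -2.3591977 ] [0.54208397 0.58917174 0.63589368]
```

View pics/s1c.png

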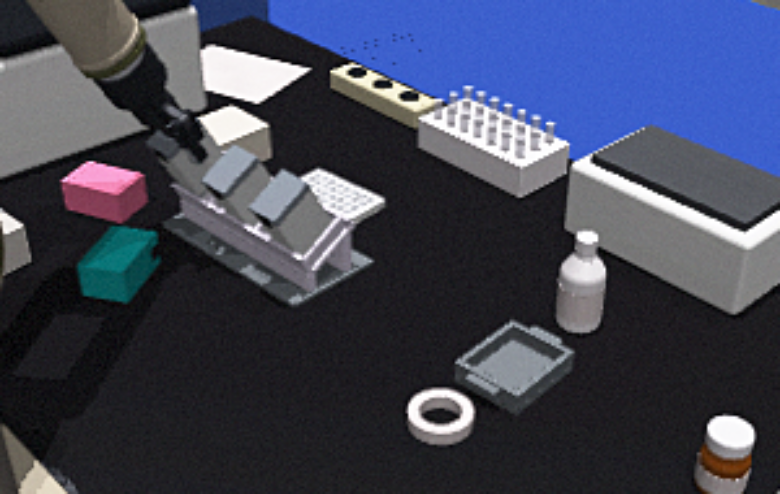

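```bash
python3 - <<'E' 2>/dev/null
from h import *
def F(n=12):
    L=[]
    for _ in range(n): bot.pause(.02);L.append(sensors.get_force())
    return np.round(np.mean(L,0),2)
o=tool(YAW,TH,0)[0]
bot.move_straight(rack('a',.05,0)[0],o,feed=.1);bot.pause(.2);print(F(),sensors.get_ft_torque(),sensors.get_t())
E
```

```text
[ 0.1  -0.18 -4.45] [-0.04754055  0.56148752 -0.04273793] 6.15
```

```bash
python3 - <<'E' 2>/dev/null
from h import *
def F(n=12):
    L=[]
    for _ in range(n): bot.pause(.02);L.append(sensors.get_force())
    return np.round(np.mean(L,0),2)
o=tool(YAW,TH,0)[0]
p=rack('a',.05,0)[0]; bot.move_straight(p+[0,0,.09],o,feed=.2)
oc,a=tool(CYAW,0,0)
bot.movep(CAR+a*(.116+.10),oc);bot.pause(.3);print(F(),np.round(sensors.get_ft_torque(),2),sensors.get_grip_width(),sensors.get_t())
for n in('top','side'):
    q=eyes.read_camera(n);save(q,n+'2.png');np.savez(n+'2.npz',P=cloud(q))
a=cv2.imread('pics/top2.png')[130:250,320:440];b=cv2.imread('pics/side2.png')[120:280,300:460]
cv2.imwrite('pics/c2.png',np.hstack([cv2.resize(a,(400,400)),cv2.resize(b,(400,400))]))
E
```

```text
[ 0.17 -0.08 -4.77] [-0.04  0.   -0.06] 0.5133754082660326 9.0333
```

View pics/c2.png

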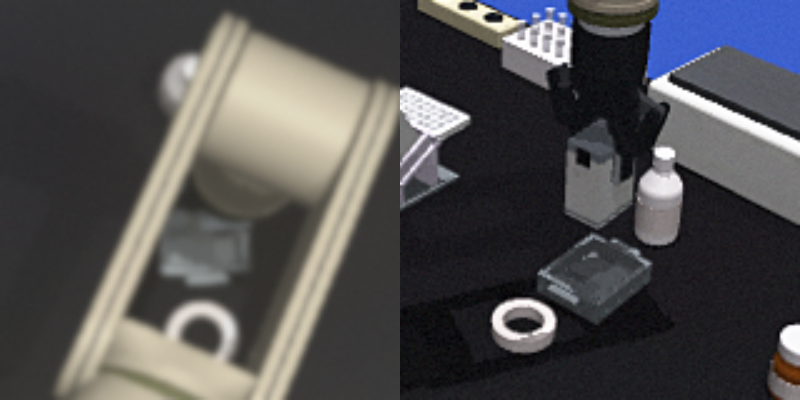

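```bash
python3 - <<'E' 2>/dev/null
from h import *
from fit import sdf
from scipy.optimize import least_squares
P=np.load('side2.npz')['P'].reshape(-1,3)
c=CAR+[0,0,.1]
q=P[(np.linalg.norm(P[:,:2]-c[:2],axis=1)<.05)&(P[:,2]>.095)&(P[:,2]<.19)]
x=np.r_[c,CYAW,0,0]
rot=lambda x:R.from_euler('ZYX',x[3:])
for t in(.015,.01,.006):
    l=rot(x).inv().apply(q-x[:3]);k=(abs(sdf(l))<t)&(l[:,2]<.045)
    f=lambda x:np.r_[sdf(rot(x).inv().apply(q[k]-x[:3])),.01*(x[3:]-[CYAW,0,0]),.02*(x[2]-.107)]
    x=least_squares(f,x,loss='soft_l1',f_scale=.002).x
print(k.sum(),np.round(x-np.r_[c,CYAW,0,0],4), q[k][:,2].min())
E
```

```text
368 [-0.0015  0.0008 -0.0018  0.0069 -0.0131  0.006 ] 0.10391855631298386
```

```bash
python3 - <<'E' 2>/dev/null
from h import *
def F(n=12):
    L=[]
    for _ in range(n): bot.pause(.02);L.append(sensors.get_force())
    return np.round(np.mean(L,0),2)
oc,a=tool(CYAW,0,0)
b=CAR+a*.116
bot.move_straight(b+[0,0,.015],oc,feed=.12);bot.pause(.1)
g=bot.move_straight(b+[0,0,-.006],oc,feed=.02,guard=4);print(g,sensors.get_position()-b,F(5),sensors.get_t())
if g:
    bot.set_gripper(.77);z=sensors.get_position()
    bot.move_straight(np.array(z)+[0,0,.12],oc,feed=.15);bot.pause(.3);print('empty',F(),sensors.get_t())
    for n in('side',):
        q=eyes.read_camera(n);save(q,n+'3.png');np.savez(n+'3.npz',P=cloud(q))
    cv2.imwrite('pics/c3.png',cv2.resize(cv2.imread('pics/side3.png')[90:280,180:480],(780,494)))
E
```

```text
True [1.18367001e-04 6.09608012e-05 1.31940046e-03] [ 1.87 -0.08  5.24] 10.875
empty [0.15 0.08 0.12] 12.675
```

View pics/c3.png

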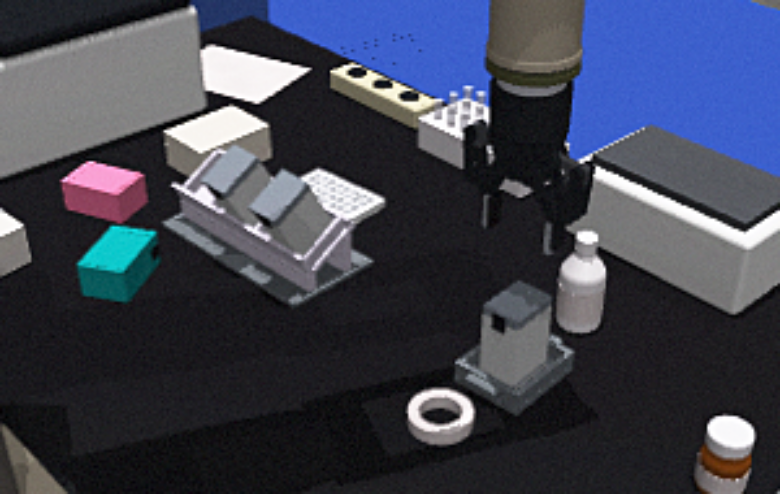

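```bash
python3 - <<'E' 2>/dev/null
from h import *
from fit import sdf
from scipy.optimize import least_squares
P=np.load('side3.npz')['P'].reshape(-1,3);P0=np.load('side0.npz')['P'].reshape(-1,3)
def go(P,c,e):
    q=P[(np.linalg.norm(P-(c+R.from_euler('ZYX',e).apply([0,0,.055])),axis=1)<.06)]
    x=np.r_[c,e];rot=lambda x:R.from_euler('ZYX',x[3:])
    for t in(.012,.008,.006):
        l=rot(x).inv().apply(q-x[:3]);k=(abs(sdf(l))<t)&(l[:,2]>.035)
        f=lambda x:np.r_[sdf(rot(x).inv().apply(q[k]-x[:3])),.01*(x[3:]-e)]
        x=least_squares(f,x,loss='soft_l1',f_scale=.002).x
    return x
print('carrier',np.round(go(P,CAR,[CYAW,0,0])-np.r_[CAR,CYAW,0,0],3))
for k in'bc': print(k,np.round(go(P,BAY[k],[YAW,-TH,0])-go(P0,BAY[k],[YAW,-TH,0]),3))
E
```

```text
carrier [-0.001  0.001 -0.     0.001 -0.014  0.005]
b [-0.    -0.001 -0.     0.003  0.009 -0.009]
c [ 0.001  0.001  0.    -0.011 -0.018  0.012]
```

```bash
python3 -c "
from h import *
bot.job_done();print(sensors.get_t())"
```

```text
the job is handed in; nothing more can be done
the job is handed in; nothing more can be done
```

The loaded canister was the one in the +y bay. It now stands upright in the carrier tray, and the job is handed in; no verdict is reported.

- **Finding it:** It was the first one I lifted. The wrist force read −4.8 N with it held and about 0.1 N after release, so it weighs about 0.50 kg, within the loaded range. I did not lift the other two, since the empties weigh only 0.14 kg.
- **Placing it:** I lowered it until the force guard tripped on contact with the tray floor, then released it. A fit to the side camera's depth picture puts it within about 2 mm of the tray centre, at floor height, with about 0.015 rad of tilt.
- **The rest of the bench:** The two canisters left in the rack show about 1 mm of movement or less against the first picture. The last picture shows the bystanders and the pink and turquoise look-alikes in place, and the gripper clear above everything. I did not measure the bystanders again.
- **One reading that disagreed:** At 25 mm of lift the force was skewed, with 4.4 N sideways, probably from the canister rubbing on the rack's front lip. At 50 mm, clear of the lip, the sideways force was gone and the reading was −4.5 N.

The last check was at about 13 s on the robot's clock, out of the 59 s allowed.

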